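Lock the shaft of the bench mixer drive

ROBOT

A 6-joint arm with a two-finger parallel gripper is mounted at the origin on a cart in front of the work surface, level with it; the furniture and walls round the work are solid. World frame = base frame: x ahead of the robot, y to its left, z up, the work surface at z = 0. Lengths are in m, angles in rad, forces in N, time in s.
With the tool pointing down it reaches from about 0.35 to 0.85 m from the base axis. Payload 8.1 kg.
Tool frame: the origin (TCP) lies on the centre line of the jaws, within the pads' length; the fingertips stand robot.finger_overhang ahead of it and the grasp point (between the pads) lies 5 mm behind it (robot.finger_overhang is the distance from the TCP to the fingertips, in m); z points along the fingers, y is the direction in which the jaws open and shut (so a half turn about z gives the same grasp; the last joint's range is limited). The gripper opens to 93 mm and grips with 3 to 60 N. Pads are 15 mm wide; open, the fingers measure 128 mm over their backs; the gripper's body (75 mm by 188 mm) begins 65 mm behind the grasp point.
Start: joints at [-1.236, 0.13, 1.488, -0, 1.523, -0.085], TCP at [0.245, -0.548, 0.233] pointing down, gripper open.
Joint ranges: [-2.96, 2.96], [-0.89, 2.26], [0.02, 2.5], [-1.34, 4.48], [0, 2.73], [-2.66, 2.66]. Speed limits (rad/s): [2.39, 2.39, 2.79, 3.14, 3.14, 3.14].

INTERFACE

Orientations are given as a rotation vector (axis times angle).
In Python, from plant import robot gives the robot as it stands. The module is installed in compiled form; this text tells all that it offers.
- The arm moves only by the tool carry_out, never from a script. Its argument "commands" is a list that holds one entry, the list of rows, each a list of 4 numbers: the shift along the tool's x, y, z in cm, then the turn about the tool's z in degrees. In form: [[[tx, ty, tz, roll], ...]]. A call has 1 to 20 rows; each row shifts and turns the commanded pose from where the row before left it, along the tool's axes as they then stand; what a row does not reach is not made up. A row lasts 1/12 s, in which the tool goes at most 41.7 mm and 7.16 degrees, less where a joint would pass 70% of its speed; a pose out of reach is approached as far as the arm can. A call is refused whole if a number of a shift passes 4.17 or a number of a turn 7.16, either way. A call with a gripper value outside its range is refused whole. "claw" is the finger opening in cm, from 0 to 9.3, set as the call begins (left out, the last holds). The fingers move at their own pace and stop on an object; "grip_force" is the grip in N (left out, the last holds). Time passes only in rows, so rows that do not move let the fingers close. It gives the time, the measured TCP pose, the force and the opening at its end, in the units of the state.
- robot.read_state(): the state, without advancing time (a new reading comes with each control period).
- robot.read_camera(name): name is "scene" or "side" or "wrist"; returns the picture (480x640x3 uint8, red, green, blue); there is no depth.
- robot.camera_params(name): a dict with "mtx" (3x3 intrinsics, pixels), "dist_coeffs" ([k1, k2, p1, p2, k3] as OpenCV has them; the pictures are not rectified), "R" (3x3) and "t" (3): a world point X has camera coordinates R X + t. Camera axes: x right, y down, z forward; pixel columns grow to the right and rows downward; lengths in m; the calibration is good to about 2 mm. A picture is of the moment at which its call begins: read the wrist's pose just before it. camera_params takes no time and is no camera call; for the wrist camera it gives the pose at the moment of the call.
- robot.close_job(): hands the job in, once; it reports no verdict.
The state is a dict: "t": time; "q": joint angles; "dq": joint speeds; "joint_torque": joint torques, N m; "tool_pos": TCP position; "orientation": TCP orientation; "force": force on the tool from outside, world axes, zero at the start; "wrist_torque": the same for the moment, N m; "opening": finger opening in m.
Only numpy, scipy, OpenCV 4.12 (cv2) and the standard library are available. Lean on these libraries where they do the work, as an engineer would, in place of code of your own. Each camera call takes 0.05 s, during which the arm holds its last target.

TASK

Lock the mixer drive: push a finger post with a fingertip to turn the slotted disc until its slot lines up with the locking bar, then push the bar by its end plate through the disc until it is fully home, with the end plate up against the guide block. The bar stays down in its track and is not lifted, and leave the things lying round it where they are.

Things in the scene. Friction and masses are not known exactly. Their poses are not given: they have to be found in the camera images.
- lock_base: Shaft lock fixture, screwed to the worktop: light grey deck 14 mm thick, 124 mm wide. Origin at worktop level under the disc's axis; x axis = direction in which the bar is pushed, z up; deck from x = -250 to +125 mm. In order along x: a track of two dark rails (5 mm high, 29 mm wide outside, x = -247 to -87 mm), guide block, disc, keeper block.
- guide (a point): Middle of the rear face of the grey guide block that bridges the track (x = -87 mm of lock_base). The block is 48 mm wide and 30 mm long, its top 39 mm above the worktop. The bar is home when its end plate meets this face.
- keeper (a point): Mouth of the socket in the grey keeper block beyond the disc, which takes the bar's tip: block x = 58 to 112 mm of lock_base, 65 mm wide, top 39 mm above the worktop.
- lock_disc (a joint): Angle of the slotted disc about the vertical through lock_base's origin, rad, growing anticlockwise from above. The slot is in line with the bar at 0 and equally at 3.14. Travel -0.7 to 3.85; starts between 0.5 and 2.6; stays where it is left (about 2 N at a post turns it).
- slot (a point): Point on the disc's axis at its top face, 34 mm above the worktop; its x axis runs along the slot. The flat steel disc is 100 mm across and 20 mm thick, split right across its middle by a slot 21 mm wide with flared mouths.
- post_a (a point): One of the disc's two upright finger posts, the one on the +y side of the slot in the point's frame: a round dark steel pin 12 mm across, from the disc's top (34 mm) to 62 mm above the worktop, 36 mm from the disc's axis, at right angles to the slot. The point is half-way up it.
- post_b (a point): The other finger post, alike, on the opposite side of the slot.
- lock_bar: Loose steel locking bar, 16 mm wide, 14 mm high, about 0.34 kg, in the track. Origin at its underside below the front face of its upright end plate; x axis along the bar to its tapered tip, 162 mm ahead. Starts 135 to 145 mm short of home. The disc blocks it unless the slot is in line, which then leaves 2.5 mm each side.
- bar_push (a point): Middle of the rear face of the bar's end plate, 32 mm above the worktop: push here, along the bar's x axis. The plate is 40 mm wide, 8 mm thick, upright at the bar's rear end, 21 to 58 mm above the worktop; when home, this point is at x = -95 mm of lock_base.
- parafilm_roll: White roll of film standing on end, 62 mm across, 50 mm high, beside the fixture; origin under its centre. Leave alone.
- bench_timer: Small white bench timer, 50 x 58 x 62 mm, beside the fixture; origin under its centre. Leave alone.
- marker_2: Marker pen lying beside the fixture, 136 mm long, 11 mm high; origin under its centre. Leave alone.
- tape_roll: Roll of tape lying flat, 80 mm across, 13 mm high; origin under its centre. Leave alone.

How it is judged:
By the outcome, as a careful person would: the job done as asked, in the order asked, and still so for the second after the job is handed in, with the robot touching nothing.
It also fails if it takes over 48 s, if anything falls off the work surface, if the arm or the gripper's body presses on something with over 40 N, if the wrist force passes 120 N, or if a joint passes its speed limit or range.

## Working session

There is one attempt and no reset: what is moved stays moved. The work goes in short steps, Python scripts to look and compute and a tool call to move; the robot and the scene stay as the last step left them, time stands still between calls to the robot, and variables do not carry over. Pictures are saved under pics/ and viewed, and the job is handed in when it is done.

Besides the shell and the picture viewer there is one more tool, called after "Call:" as name([rows], argument=value, ...), one row to a line, values as JSON. carry_out: Moves the arm, as the interface text tells. Its arguments: {"type":"object","properties":{"commands":{"type":"array","items":{"type":"array","items":{"type":"array","items":{"type":"number"}}}},"claw":{"type":"number"},"grip_force":{"type":"number"}},"required":["commands"]}

```bash
mkdir -p pics
python3 - <<'E'
from plant import robot
import cv2
print(robot.read_state()); print(robot.finger_overhang)
for n in ("scene","side","wrist"):
    p=robot.camera_params(n); print(n,p)
    cv2.imwrite(f"pics/{n}0.png",robot.read_camera(n)[:,:,::-1])
E
```

```text
{'t': 0.0, 'q': array([-1.23640096e+00,  1.31136986e-01,  1.48930159e+00,  2.15060866e-05,
        1.52300982e+00, -8.54091042e-02]), 'dq': array([ 0.00034839, -0.00024123,  0.00032755,  0.00162891,  0.00089001,
       -0.00144913]), 'joint_torque': array([-9.16119970e-04, -5.59837568e+01, -4.91768146e+01,  7.68241519e-02,
        3.54231067e-02, -1.82674371e-04]), 'tool_pos': array([ 0.24438803, -0.54736243,  0.23158963]), 'orientation': array([-3.07083550e+00, -6.54209851e-01,  3.28286687e-04]), 'force': array([-0.09759305, -0.34945312, -0.46801517]), 'wrist_torque': array([0.00397009, 0.00320799, 0.00271152]), 'opening': 0.0931108137737315}
0.014
scene {'mtx': array([[443.2453144 ,   0.        , 321.997492  ],
       [  0.        , 443.2453144 , 238.66953931],
       [  0.        ,   0.        ,   1.        ]]), 'dist_coeffs': array([-0.08453132,  0.        ,  0.        ,  0.        ,  0.        ]), 'R': array([[-0.5575867 , -0.82996966,  0.01573027],
       [-0.6177254 ,  0.40219   , -0.67576514],
       [ 0.55453801, -0.38651465, -0.73694914]]), 't': array([0.35083736, 0.4001944
[... 231 characters left out ...]
 0.       ,  0.       ,  0.       ]), 'R': array([[-0.99760676,  0.06632375, -0.01954259],
       [ 0.04355052,  0.38320503, -0.92263604],
       [-0.05370386, -0.92127904, -0.38517636]]), 't': array([0.5790125 , 0.01774766, 1.0841382 ])}
wrist {'mtx': array([[384.87936067,   0.        , 315.59059085],
       [  0.        , 384.87936067, 239.05834442],
       [  0.        ,   0.        ,   1.        ]]), 'dist_coeffs': array([-0.00818856,  0.        ,  0.        ,  0.        ,  0.        ]), 'R': array([[ 0.4074992 , -0.91320439, -0.00146115],
       [-0.87052119, -0.38893514,  0.30153327],
       [-0.2759298 , -0.1216026 , -0.95345454]]), 't': array([-0.60009381, -0.03588957,  0.39239592])}
```

View pics/scene0.png

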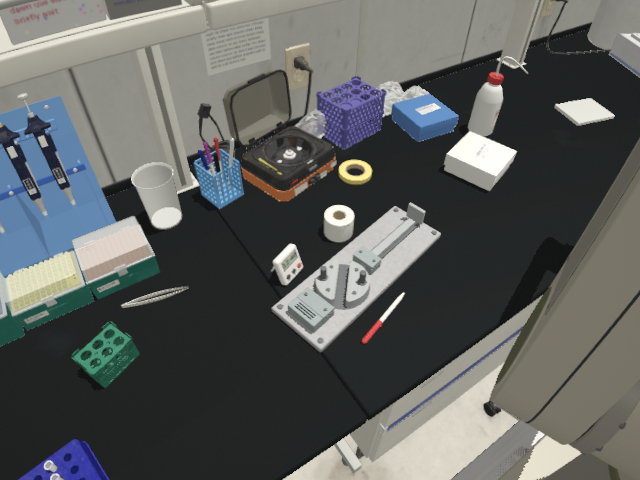

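View pics/side0.png

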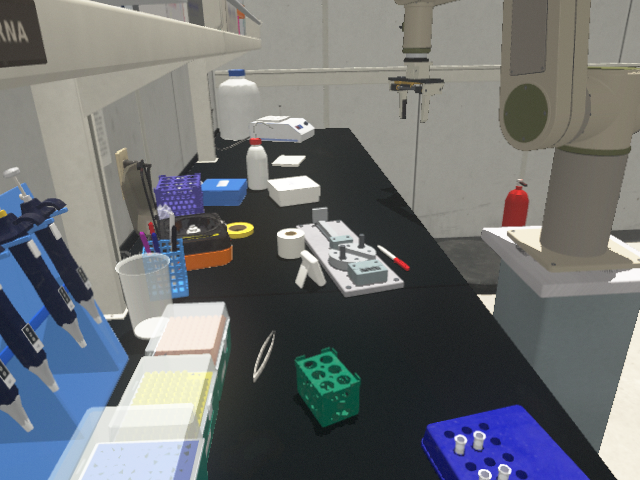

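View pics/wrist0.png

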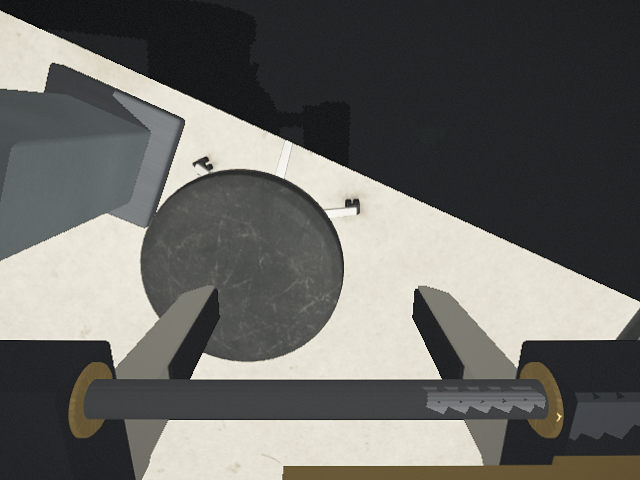

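The scene view shows the fixture with the end plate at about (416,213), disc at about (343,283), and keeper at (311,309). The wrist camera sees only the floor. I'll enlarge the two fixed views.

Run:
```python
import cv2
a=cv2.imread("pics/scene0.png")[190:360,260:450]; cv2.imwrite("pics/sc_crop.png",cv2.resize(a,None,fx=4,fy=3.5 if 0 else 3.5,interpolation=cv2.INTER_CUBIC) if 0 else cv2.resize(a,(665,595),interpolation=cv2.INTER_CUBIC))
a=cv2.imread("pics/side0.png")[200:300,270:420]; cv2.imwrite("pics/si_crop.png",cv2.resize(a,(750,500),interpolation=cv2.INTER_CUBIC))
```

```text
(no output)
```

View pics/sc_crop.png

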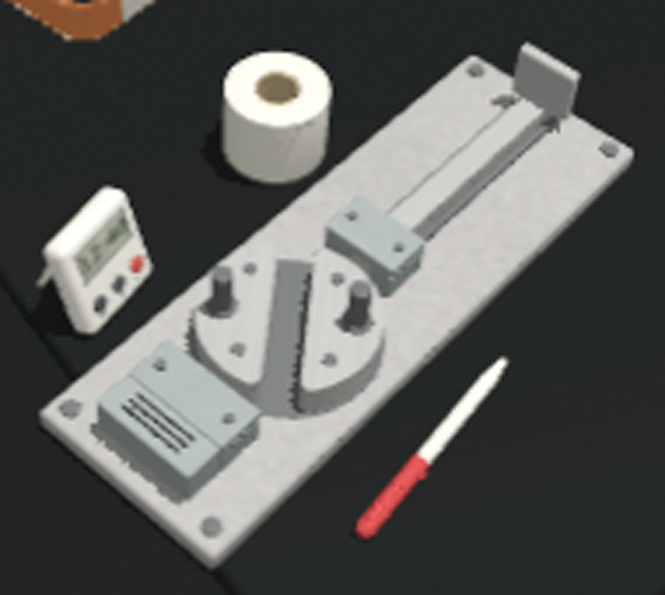

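View pics/si_crop.png

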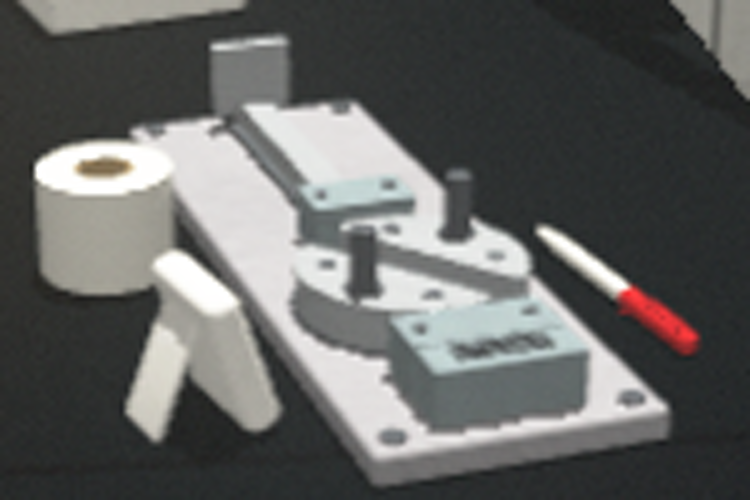

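```bash
cat > h.py <<'E'
import numpy as np,cv2
from scipy.optimize import least_squares
from plant import robot
def proj(p,X):
    X=np.atleast_2d(np.asarray(X,float))
    r,_=cv2.Rodrigues(p["R"]); return cv2.projectPoints(X,r,p["t"],p["mtx"],p["dist_coeffs"])[0][:,0]
def ray(p,uv):
    n=cv2.undistortPoints(np.array([[uv]],float),p["mtx"],p["dist_coeffs"])[0,0]
    return -p["R"].T@p["t"],p["R"].T@np.array([n[0],n[1],1.])
def tri(obs): # [(p,uv)]
    A=[];b=[]
    for p,uv in obs:
        o,d=ray(p,uv);d=d/np.linalg.norm(d);M=np.eye(3)-np.outer(d,d);A.append(M);b.append(M@o)
    return np.linalg.lstsq(np.vstack(A),np.hstack(b),rcond=None)[0]
E
python3 - <<'E'
from h import *
S=robot.camera_params("scene");D=robot.camera_params("side")
s=lambda x,y:(260+x/3.5-.5+.14,190+y/3.5-.36); d=lambda x,y:(270+x/5-.4,200+y/5-.4)
pts={'A':(s(42,418),d(375,470)),'B':(s(213,556),d(667,420)),'C':(s(632,153),d(355,103)),'D':(s(473,58),d(135,130)),
'P1top':(s(222,268),d(363,230)),'P2top':(s(360,286),d(459,173)),'pl1':(s(525,45),d(210,42)),'pl2':(s(578,82),d(288,38)),'P1b':(s(219,310),d(366,295)),'P2b':(s(355,328),d(457,238))}
for k,(a,b) in pts.items(): print(k,tri([(S,a),(D,b)]).round(4))
L={'A':(.125,-.062,.014),'B':(.125,.062,.014),'C':(-.25,.062,.014),'D':(-.25,-.062,.014)}
def w(q,X):
    c,n=np.cos(q[2]),np.sin(q[2]);X=np.array(X);return np.array([q[0]+c*X[0]-n*X[1],q[1]+n*X[0]+c*X[1],X[2]+q[5]])
def f(q):
    r=[]
    def add(k,X):
        Y=w(q,X);r.extend(proj(S,Y)[0]-pts[k][0]);r.extend(proj(D,Y)[0]-pts[k][1])
    for k in L:add(k,L[k])
    a=q[3]+np.pi/2; v=.036*np.array([np.cos(a),np.sin(a)])
    add('P1top',(-v[0],-v[1],.062));add('P2top',(v[0],v[1],.062))
    add('pl1',(q[4]-.004,-.02,.058));add('pl2',(q[4]-.004,.02,.058))
    return np.array(r)
A=tri([(S,pts['A'][0]),(D,pts['A'][1])]);Dd=tri([(S,pts['D'][0]),(D,pts['D'][1])])
y0=np.arctan2(*(A-Dd)[[1,0]])
for a0 in (.7,):
    R=least_squares(f,[*((A+Dd)/2)[:2],y0,a0,-.22,0]);print(R.x,R.cost,R.fun.round(1))
E
```

```text
A [0.5425 0.1689 0.0075]
B [0.4253 0.1402 0.0085]
C [ 0.5082 -0.2198  0.0128]
D [ 0.6251 -0.1927  0.0128]
P1top [0.5364 0.0609 0.0616]
P2top [0.488  0.0083 0.0629]
pl1 [ 0.5844 -0.1908  0.0585]
pl2 [ 0.5441 -0.1972  0.057 ]
P1b [0.5345 0.0637 0.0323]
P2b [0.4872 0.0091 0.0313]
[ 0.51191551  0.03413594  1.79783666  0.61038551 -0.23190938 -0.00237067] 13.193203573889676 [-1.1 -1.8 -0.7 -1.5 -0.2  1.3  0.7 -1.5  1.3  0.  -0.1 -0.2 -0.1 -0.8
 -1.4  0.   0.2  1.8 -0.4  0.2  0.4  1.4 -0.3  1.  -0.2  0.4  0.2  1.3
  0.4 -0.9 -0.4  0.4]
```

```bash
cat >> h.py <<'E'
from scipy.spatial.transform import Rotation as Ro
BASE=np.array([.5119,.0341]);YAW=1.798
def loc2w(x,y):
    c,n=np.cos(YAW),np.sin(YAW); return BASE+[c*x-n*y,n*x+c*y]
def w2loc(p):
    c,n=np.cos(YAW),np.sin(YAW); e=np.asarray(p)[:2]-BASE; return np.array([c*e[0]+n*e[1],-n*e[0]+c*e[1]])
def st():
    s=robot.read_state();Rm=Ro.from_rotvec(s["orientation"]).as_matrix()
    print("t %.2f tcp %s xyaw %.2f deg zax %s F %s open %.4f"%(s["t"],s["tool_pos"].round(4),np.degrees(np.arctan2(Rm[1,0],Rm[0,0])),Rm[:,2].round(4),s["force"].round(2),s["opening"]),"loc",w2loc(s["tool_pos"]).round(4))
    return s,Rm
def snap(n,name):
    p=robot.camera_params(n);im=robot.read_camera(n)[:,:,::-1].copy();cv2.imwrite(f"pics/{name}.png",im)
    np.savez(f"pics/{name}.npz",**p);return p,im
E
python3 - <<'E'
from h import *
s,R=st()
p=robot.camera_params("wrist");C=-p["R"].T@p["t"]
print("cam in tool",R.T@(C-s["tool_pos"]),"fwd in tool",R.T@p["R"][2])
# fingertip pos when yaw x=103 after rotation; delta to local (-.12,0), z .28
for loc,z in (((-.12,0),.25),((-.10,0),.25)):
    t=np.r_[loc2w(*loc),z];yaw=np.radians(24.1+78.8);c,n=np.cos(yaw),np.sin(yaw)
    Rt=np.array([[c,n,0],[n,-c,0],[0,0,-1]]).T
    Rt=np.array([[c,n,0],[n,-c,0],[0,0,-1.]])
    print(t,(Rt.T@(t-s["tool_pos"]))*100)
E
```

```text
t 0.15 tcp [ 0.2445 -0.5475  0.2319] xyaw 24.06 deg zax [-4.0e-04  1.3e-03 -1.0e+00] F [-0.48  0.04 -0.28] open 0.0930 loc [-0.5064  0.3916]
cam in tool [ 0.08398641  0.00089006 -0.15234624] fwd in tool [-3.01664882e-01  6.44851729e-05  9.53414021e-01]
[ 0.53893047 -0.08281601  0.25      ] [38.72285136 39.07827494 -1.81489127]
[ 0.53442539 -0.06333001  0.25      ] [40.72284713 39.07416254 -1.81489127]
```

Call:
carry_out([
  [[0,0,0,-7.16],[0,0,0,-7.16],[0,0,0,-7.16],[0,0,0,-7.16],[0,0,0,-7.16],[0,0,0,-7.16],[0,0,0,-7.16],[0,0,0,-7.16],[0,0,0,-7.16],[0,0,0,-7.16],[0,0,0,-7.16]],
], claw=0)

```text
t: 1.07
tool_pos: [0.2445, -0.5477, 0.2322]
orientation: [-1.952, -2.461, -0.001]
force: [-0.1, -0.0, -0.3]
opening: 0.0241
```

Call:
carry_out([
  [[3.05,2.61,-0.12,0],[3.05,2.61,-0.12,0],[3.05,2.61,-0.12,0],[3.05,2.61,-0.12,0],[3.05,2.61,-0.12,0],[3.05,2.61,-0.12,0],[3.05,2.61,-0.12,0],[3.05,2.61,-0.12,0],[3.05,2.61,-0.12,0],[3.05,2.61,-0.12,0],[3.05,2.61,-0.12,0],[3.05,2.61,-0.12,0],[3.05,2.61,-0.12,0],[3.05,2.61,-0.12,0],[3.05,2.61,-0.12,0],[0,0,0,0],[0,0,0,0],[0,0,0,0]],
])

```text
t: 2.57
tool_pos: [0.5245, -0.015, 0.2502]
orientation: [-1.958, -2.456, 0.002]
force: [0.7, -0.3, -0.3]
opening: 0.0006
```

Run:
```python
from h import *
st();snap("wrist","w1")
```

```text
t 2.57 tcp [ 0.5245 -0.015   0.2502] xyaw 102.87 deg zax [-1.1e-03 -4.0e-04 -1.0e+00] F [ 0.71 -0.34 -0.29] open 0.0006 loc [-0.0507 -0.0012]
```

View pics/w1.png

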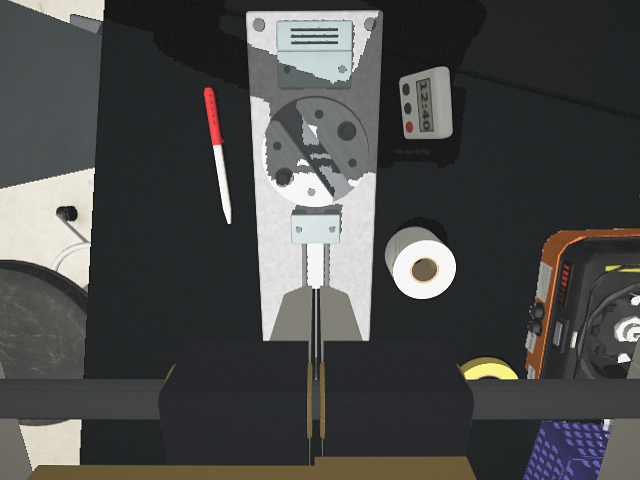

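Run:
```python
import cv2
a=cv2.imread("pics/w1.png")[5:255,235:400]; cv2.imwrite("pics/w1c.png",cv2.resize(a,(396*1,600),interpolation=cv2.INTER_CUBIC))
```

```text
(no output)
```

View pics/w1c.png

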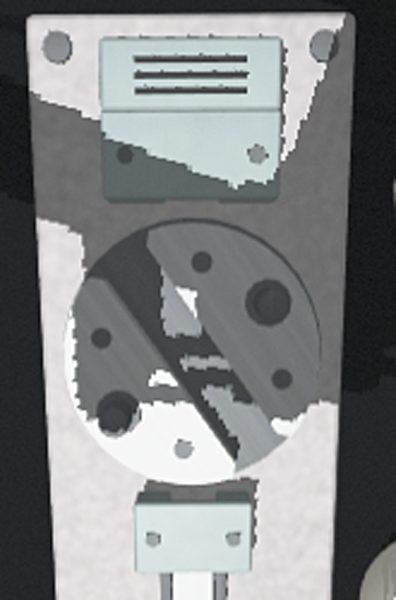

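Run:
```python
from h import *
p=dict(np.load("pics/w1.npz"))
c=lambda x,y:(235+x/2.4-.3,5+y/2.4-.3)
O=[((.112,.0325,.039),c(100,37)),((.112,-.0325,.039),c(285,37)),((.058,.0325,.039),c(103,196)),((.058,-.0325,.039),c(281,196)),
((-.057,.024,.039),c(135,503)),((-.057,-.024,.039),c(254,503)),((-.087,.024,.039),c(135,572)),((-.087,-.024,.039),c(254,572)),
((0,0,.034),c(193,352)),((.125,.062,.014),c(25,15)),((.125,-.062,.014),c(355,13)),
]
def W(q,X):
    C,n=np.cos(q[2]),np.sin(q[2]);return [q[0]+C*X[0]-n*X[1],q[1]+n*X[0]+C*X[1],X[2]]
f=lambda q:np.concatenate([proj(p,W(q,X))[0]-u for X,u in O])
R=least_squares(f,[.512,.034,1.798],loss='soft_l1');print(R.x,R.fun.reshape(-1,2).round(1).tolist())
q=R.x
def pl(uv,z):
    o,d=ray(p,uv);return (o+d*(z-o[2])/d[2])
P1=pl(c(267,300),.062);P2=pl(c(118.5,408),.062);
print(P1,P2,"mid",(P1+P2)/2,"dist",np.linalg.norm(P1-P2))
v=P2-P1;print("disc ang",(np.arctan2(v[1],v[0])-q[2]-np.pi/2)%(2*np.pi))
# slot edges at z=.034
for a,b in [((102,277),(232,463)),((153,240),(288,432))]:
    A,B=pl(c(*a),.034),pl(c(*b),.034);print((np.arctan2(*(A-B)[[1,0]])-q[2])%np.pi)
```

```text
[0.51219753 0.03422625 1.80124081] [[-0.6, -1.0], [-0.4, -1.5], [0.4, 1.4], [-0.1, 0.9], [-0.1, 0.2], [-0.2, -0.1], [0.7, 0.8], [-0.6, 0.5], [0.1, 2.6], [-0.0, -1.0], [1.3, -1.2]]
[0.53272861 0.06227573 0.062     ] [0.48893763 0.01306584 0.062     ] mid [0.51083312 0.03767079 0.062     ] dist 0.06587308496673024
disc ang 0.6131550946235667
0.6056978810758256
0.6248925945600472
```

```bash
sed -i 's/^BASE=.*/BASE=np.array([.5122,.0342]);YAW=1.801/' h.py
cat >> h.py <<'E'
def go(lx,ly,z):
    s,R=st();t=np.r_[loc2w(lx,ly),z];print("shift cm",(R.T@(t-s["tool_pos"])*100).round(3))
E
python3 - <<'E'
from h import *
go(-.058,.034,.10);go(-.058,.034,.060);print(w2loc([.48894,.01307]))
E
```

```text
t 2.62 tcp [ 0.5244 -0.0157  0.2503] xyaw 102.79 deg zax [-8.e-04 -4.e-04 -1.e+00] F [0.1  0.03 0.15] open 0.0005 loc [-0.0514 -0.0005]
shift cm [-0.684 -3.433 15.031]
t 2.62 tcp [ 0.5244 -0.0157  0.2503] xyaw 102.79 deg zax [-8.e-04 -4.e-04 -1.e+00] F [0.1  0.03 0.15] open 0.0005 loc [-0.0514 -0.0005]
shift cm [-0.684 -3.429 19.031]
[-0.01526522  0.02746776]
```

Call:
carry_out([
  [[-0.35,-1.72,2,-0.4],[-0.35,-1.72,3,0],[0,0,3,0],[0,0,3,0],[0,0,3,0],[0,0,2.5,0],[0,0,1.5,0],[0,0,1,0],[0,0,0,0],[0,0,0,0],[0,0,0,0]],
])

```text
t: 3.53
tool_pos: [0.4939, -0.0303, 0.0622]
orientation: [1.951, 2.46, 0.002]
force: [0.4, -0.2, 0.4]
opening: 0.0005
```

Run:
```python
from h import *
go(-.0145,.034,.060);snap("wrist","w2")
p,im=snap("scene","s2");a=im[190:360,260:450]; cv2.imwrite("pics/s2c.png",cv2.resize(a,(665,595),interpolation=cv2.INTER_CUBIC))
```

```text
t 3.53 tcp [ 0.4939 -0.0303  0.0622] xyaw 103.16 deg zax [ 2.2e-03 -4.0e-04 -1.0e+00] F [ 0.39 -0.15  0.36] open 0.0005 loc [-0.0586  0.0325]
shift cm [ 4.41  -0.154  0.212]
```

View pics/w2.png

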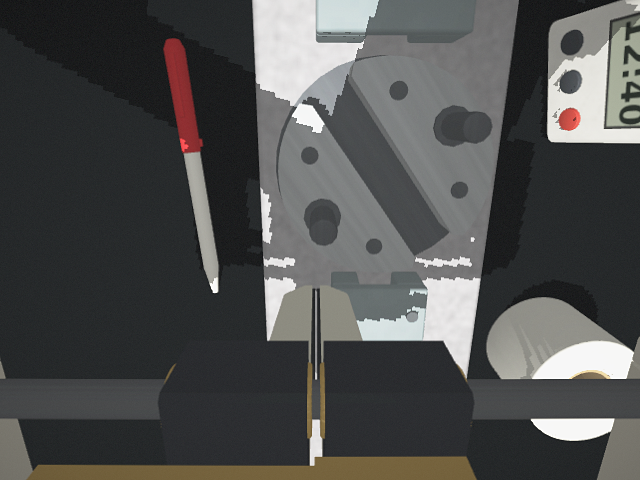

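View pics/s2c.png

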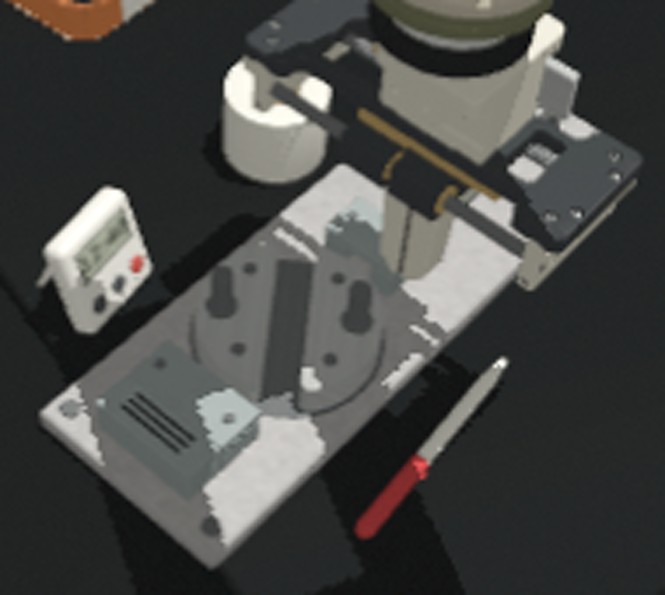

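Call:
carry_out([
  [[0.5,0,0.1,0],[0.5,0,0,0],[0.4,0,0,0],[0.4,0,0,0],[0.4,0,0,0],[0.4,0,0,0],[0.4,0,0,0],[0.4,0,0,0],[0.4,0,0,0],[0.3,0,0,0],[0.2,0,0,0],[0,0,0,0],[0,0,0,0],[0,0,0,0]],
])

```text
t: 4.8
tool_pos: [0.4834, 0.0126, 0.0598]
orientation: [1.951, 2.462, 0.001]
force: [0.5, -0.6, -0.5]
opening: 0.0006
```

Run:
```python
from h import *
go(-.0135,.034,.060);snap("wrist","w3")
```

```text
t 4.80 tcp [0.4834 0.0126 0.0598] xyaw 103.22 deg zax [ 7.e-04  4.e-04 -1.e+00] F [ 0.55 -0.58 -0.5 ] open 0.0006 loc [-0.0145  0.0329]
shift cm [ 0.098 -0.107 -0.017]
```

View pics/w3.png

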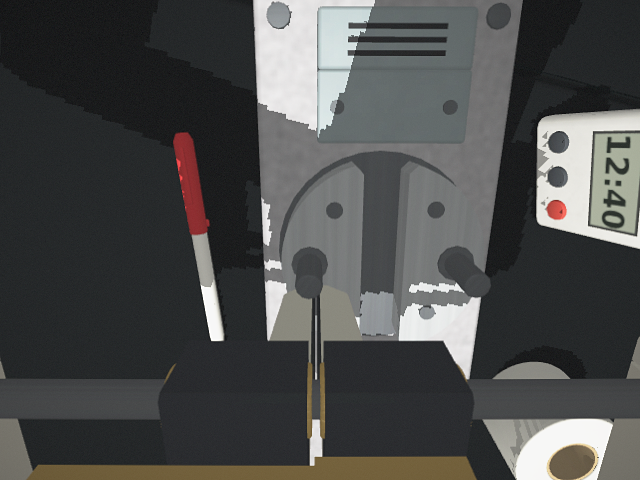

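Run:
```python
import cv2
a=cv2.imread("pics/w3.png")[140:340,250:500]; a=cv2.convertScaleAbs(a,alpha=1.5); cv2.imwrite("pics/w3c.png",cv2.resize(a,(750,600),interpolation=cv2.INTER_CUBIC))
```

```text
(no output)
```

View pics/w3c.png

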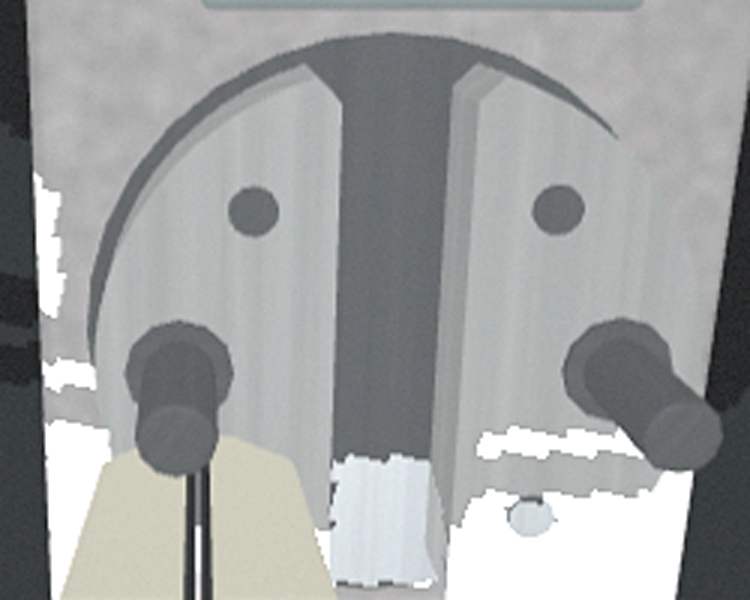

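```bash
cat >> h.py <<'E'
def pl(p,uv,z):
    o,d=ray(p,uv);return (o+d*(z-o[2])/d[2])
def ang(p,a,b,z,perp=0):
    A,B=pl(p,a,z),pl(p,b,z);x=np.arctan2(*(A-B)[[1,0]])-YAW-perp*np.pi/2
    return (x+np.pi/2)%np.pi-np.pi/2
E
python3 - <<'E'
from h import *
p=dict(np.load("pics/w3.npz"))
c=lambda x,y:(250+x/3-.33,140+y/3-.33)
print("L",ang(p,c(341,104),c(330,515),.034),"R",ang(p,c(479,104),c(459,440),.034))
print("holes",ang(p,c(253,211),c(558,210),.034,1),"collar",ang(p,c(180,372),c(616,369),.035,1),"tops",ang(p,c(177,440),c(684,435),.062,1))
for uv,z in ((c(180,372),.035),(c(616,369),.035),(c(177,440),.062),(c(684,435),.062)): print(w2loc(pl(p,uv,z)))
# fixture refs: keeper & deck edges
print("keeper",ang(p,(318,70),(317,140),.039),ang(p,(478,10),(466,140),.039))
print("deck",ang(p,(253,10),(266,320),.014),ang(p,(521,10),(477,340),.014))
E
```

```text
L 0.010862238664918866 R 0.013745278950808792
holes 0.0042150172150030585 collar 0.007912844852640433 tops 0.0111112147163821
[0.00016124 0.03605127]
[ 0.00072781 -0.03554822]
[0.00027589 0.03606006]
[ 0.00107511 -0.03586644]
keeper -0.013177923396575197 0.019945960254822426
deck -0.0005236120306864045 0.008510158933292322
```

Call:
carry_out([
  [[-0.5,0,0,0],[-1.0,0,0,0],[-1.0,0,-1.5,0],[-1.5,0.3,-2,0],[-3.5,0.5,-1.5,0],[-3.5,0.5,0,0],[-3.5,0.5,0,0],[-3.5,0.5,0,0],[-3.5,0.5,0,0],[-3,0.5,0,0],[-1,0,0,0],[0,0,0,0],[0,0,0,0],[0,0,0,0]],
])

```text
t: 6.02
tool_pos: [0.5729, -0.2274, 0.1093]
orientation: [-1.95, -2.462, -0.0]
force: [-0.1, 0.0, 0.1]
opening: 0.0005
```

Run:
```python
from h import *
go(-.270,0,.040);snap("wrist","w4");snap("scene","s4")
p,im=snap("scene","s4");a=im[190:360,260:450]; cv2.imwrite("pics/s4c.png",cv2.resize(a,(665,595),interpolation=cv2.INTER_CUBIC))
```

```text
t 6.02 tcp [ 0.5729 -0.2274  0.1093] xyaw 103.23 deg zax [-8.e-04  9.e-04 -1.e+00] F [-0.14  0.01  0.05] open 0.0005 loc [-0.2685  0.0005]
shift cm [-0.155  0.058  6.927]
```

View pics/w4.png

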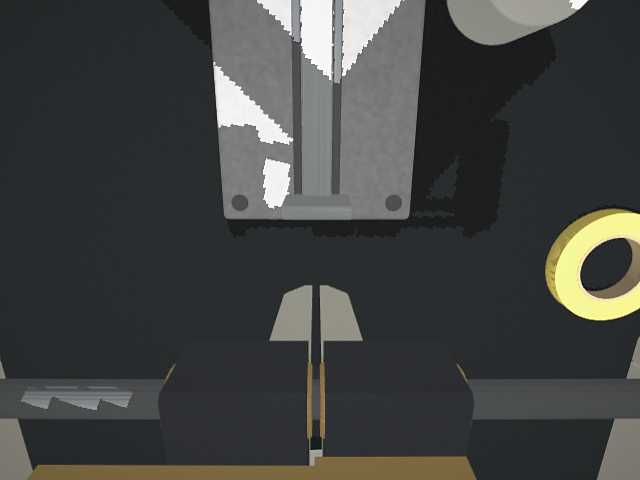

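View pics/s4c.png

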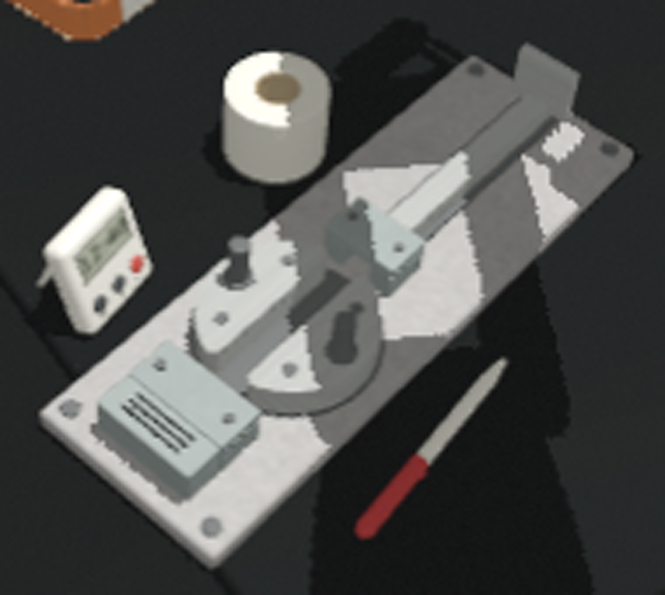

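Run:
```python
from h import *
p=dict(np.load("pics/w4.npz"))
for uv in ((282,219),(352,219)): print(w2loc(pl(p,uv,.058)))
```

```text
[-0.23797217  0.01919327]
[-0.23792518 -0.01901551]
```

Call:
carry_out([
  [[0,0,2,0],[0,0,2,0],[0,0,1.5,0],[0,0,0.9,0],[0,0,0.5,0],[0,0,0,0],[0,0,0,0],[0.5,0,0,0],[0.5,0,0,0],[0.5,0,0,0],[0.5,0,0,0],[0.5,0,0,0],[0.5,0,0,0],[0.5,0,0,0],[0.5,0,0,0],[0.5,0,0,0],[0,0,0,0],[0,0,0,0]],
])

```text
t: 7.67
tool_pos: [0.5628, -0.1838, 0.0403]
orientation: [-1.95, -2.462, -0.0]
force: [0.9, -0.9, -1.0]
opening: 0.0003
```

Run:
```python
from h import *
go(-.1025,0,.040);snap("wrist","w5")
```

```text
t 7.67 tcp [ 0.5628 -0.1838  0.0403] xyaw 103.24 deg zax [-8.e-04  8.e-04 -1.e+00] F [ 0.85 -0.9  -0.97] open 0.0003 loc [-0.2239  0.0005]
shift cm [12.135  0.056  0.043]
```

View pics/w5.png

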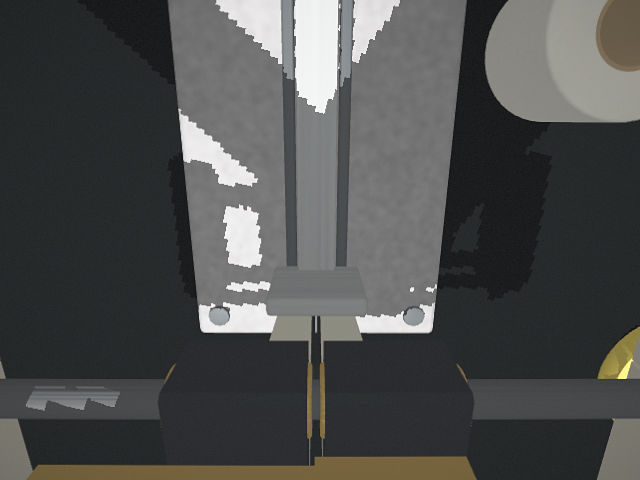

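Call:
carry_out([
  [[0.3,0,0,0],[0.4,0,0,0],[0.4,0,0,0],[0.4,0,0,0],[0.4,0,0,0],[0.4,0,0,0],[0.4,0,0,0],[0.4,0,0,0],[0.4,0,0,0],[0.4,0,0,0]],
])

```text
t: 8.55
tool_pos: [0.5542, -0.1462, 0.0407]
orientation: [1.951, 2.462, -0.0]
force: [0.7, -1.0, -1.0]
opening: 0.0006
```

Run:
```python
from h import *
go(-.1025,0,.040);p,im=snap("scene","s6");a=im[190:360,260:450]; cv2.imwrite("pics/s6c.png",cv2.resize(a,(665,595),interpolation=cv2.INTER_CUBIC))
```

```text
t 8.55 tcp [ 0.5542 -0.1462  0.0407] xyaw 103.22 deg zax [ 0. -0. -1.] F [ 0.7  -0.95 -1.03] open 0.0006 loc [-0.1852  0.0003]
shift cm [8.271 0.03  0.066]
```

View pics/s6c.png

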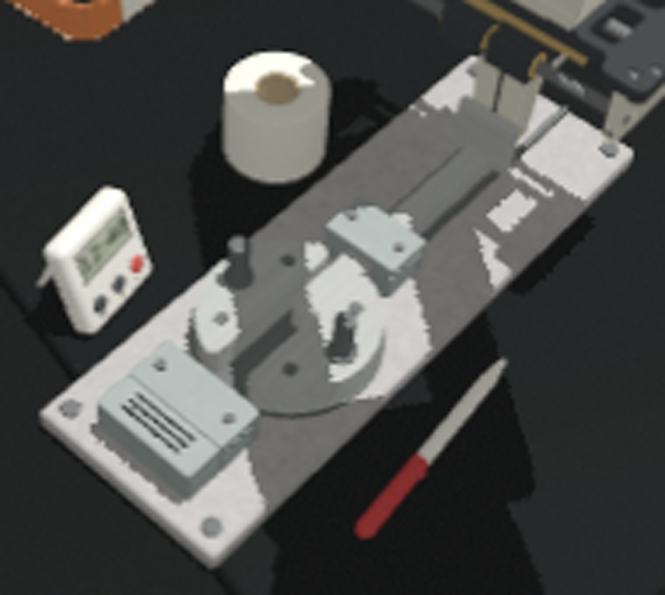

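The bar's tip is in the slot (about (295,305) in the crop) and the force is about 1 N. I'll keep pushing.

Call:
carry_out([
  [[0.4,0,0,0],[0.4,0,0,0],[0.4,0,0,0],[0.4,0,0,0],[0.4,0,0,0],[0.4,0,0,0],[0.4,0,0,0],[0.4,0,0,0],[0.4,0,0,0],[0.4,0,0,0],[0.4,0,0,0]],
])

```text
t: 9.52
tool_pos: [0.5443, -0.1035, 0.0408]
orientation: [1.951, 2.462, 0.0]
force: [0.3, -2.3, 0.2]
opening: 0.0006
```

Call:
carry_out([
  [[0.4,0,0,0],[0.4,0,0,0],[0.4,0,0,0],[0.3,0,0,0],[0.3,0,0,0],[0.3,0,0,0],[0.3,0,0,0],[0.3,0,0,0]],
])

```text
t: 10.18
tool_pos: [0.5381, -0.0773, 0.0408]
orientation: [1.951, 2.462, 0.0]
force: [0.3, -2.8, 0.8]
opening: 0.0001
```

Run:
```python
from h import *
go(-.1025,0,.040);snap("wrist","w7");p,im=snap("scene","s7");a=im[190:360,260:450]; cv2.imwrite("pics/s7c.png",cv2.resize(a,(665,595),interpolation=cv2.INTER_CUBIC))
```

```text
t 10.18 tcp [ 0.5381 -0.0773  0.0408] xyaw 103.21 deg zax [ 3.e-04 -1.e-04 -1.e+00] F [ 0.31 -2.8   0.75] open 0.0001 loc [-0.1145  0.0002]
shift cm [1.199 0.019 0.076]
```

View pics/s7c.png

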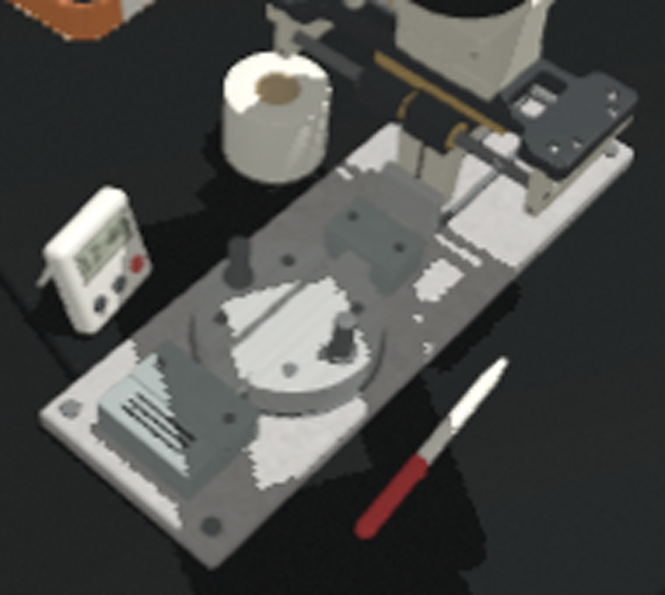

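View pics/w7.png

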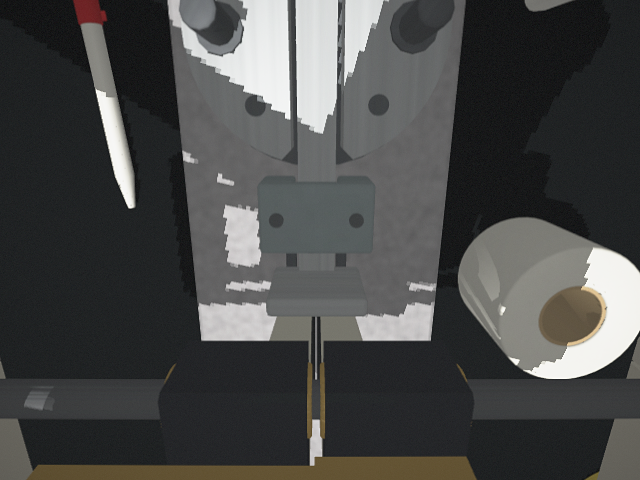

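Call:
carry_out([
  [[0.2,0,0,0],[0.2,0,0,0],[0.2,0,0,0],[0.2,0,0,0],[0.1,0,0,0],[0.1,0,0,0],[0,0,0,0]],
])

```text
t: 10.87
tool_pos: [0.5355, -0.0674, 0.0404]
orientation: [-1.951, -2.462, 0.0]
force: [-1.1, -0.6, 1.0]
opening: 0.0006
```

Call:
carry_out([
  [[0.07,0,0,0],[0.07,0,0,0],[0.06,0,0,0],[0,0,0,0]],
])

```text
t: 11.2
tool_pos: [0.5353, -0.0661, 0.0405]
orientation: [1.951, 2.462, -0.001]
force: [1.3, -3.6, -3.2]
opening: 0.0003
```

Call:
carry_out([
  [[0.07,0,0,0],[0.07,0,0,0],[0.06,0,0,0],[0,0,0,0]],
])

```text
t: 11.53
tool_pos: [0.5353, -0.066, 0.0407]
orientation: [1.95, 2.46, -0.003]
force: [2.4, -13.0, -6.4]
opening: 0.0005
```

Run:
```python
from h import *
go(-.1025,0,.040);p,im=snap("wrist","w8");a=im[180:360,200:440];cv2.imwrite("pics/w8c.png",cv2.resize(a,(800,600),interpolation=cv2.INTER_CUBIC))
```

```text
t 11.53 tcp [ 0.5353 -0.066   0.0407] xyaw 103.19 deg zax [ 0.001  -0.0034 -1.    ] F [  2.4  -12.98  -6.36] open 0.0005 loc [-0.1028  0.0004]
shift cm [0.034 0.042 0.065]
```

View pics/w8c.png

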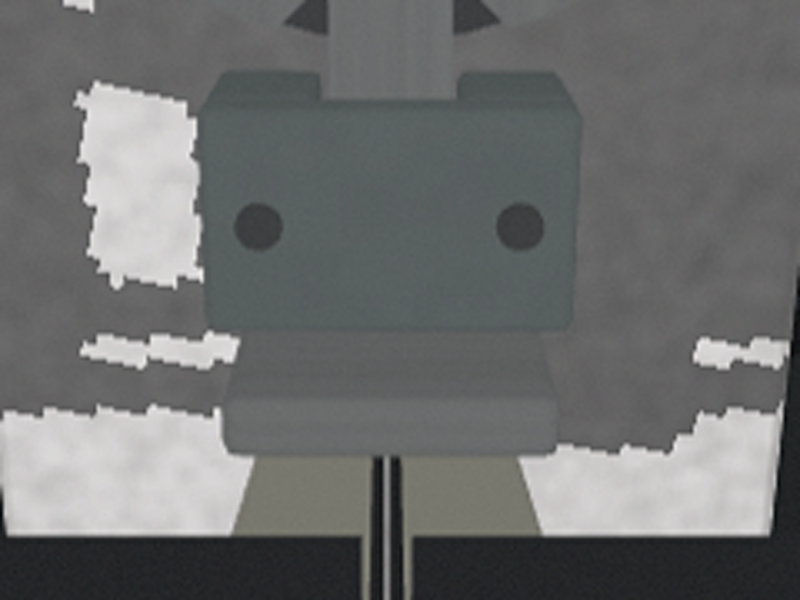

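The plate meets the guide face, and the force jumped from about 3.6 to 13 N with no further travel. TCP x is -0.1028 against -0.1025 expected. I'll back off and check.

Call:
carry_out([
  [[-0.3,0,0,0],[-1,0,0,0],[-1,0,0,0],[-1.5,0,0,0],[-1.5,0,-1.5,0],[-1.5,0,-3,0],[0,0,-3,0],[0,0,-3,0],[0,0,0,0],[0,0,0,0]],
])

```text
t: 12.42
tool_pos: [0.5524, -0.1318, 0.1485]
orientation: [1.949, 2.458, 0.003]
force: [-1.1, 0.4, -0.3]
opening: 0.0003
```

Run:
```python
from h import *
st();p,im=snap("wrist","w9");a=im[0:300,130:510];cv2.imwrite("pics/w9c.png",cv2.resize(a,(760,600),interpolation=cv2.INTER_CUBIC))
p,im=snap("scene","s9");a=im[190:360,260:450]; cv2.imwrite("pics/s9c.png",cv2.resize(a,(665,595),interpolation=cv2.INTER_CUBIC))
```

```text
t 12.42 tcp [ 0.5524 -0.1318  0.1485] xyaw 103.17 deg zax [ 0.0052 -0.0016 -1.    ] F [-1.1   0.44 -0.32] open 0.0003 loc [-0.1708 -0.0013]
```

View pics/w9c.png

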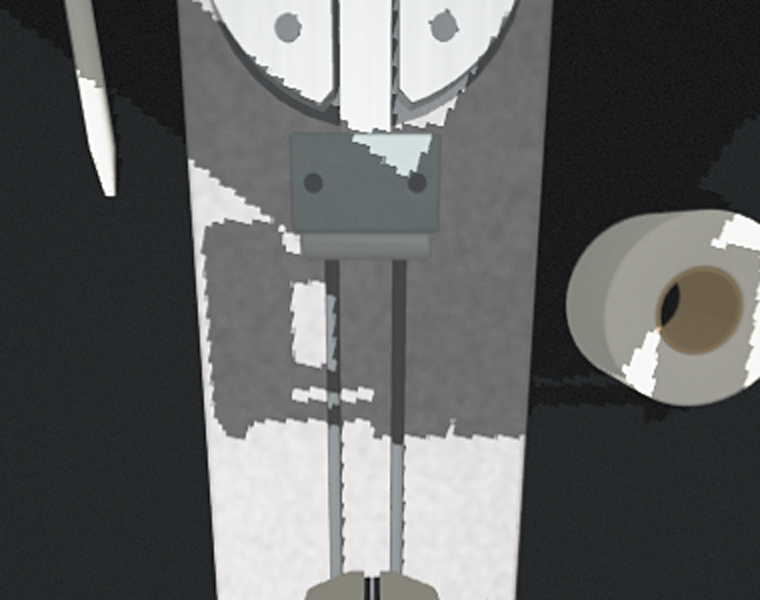

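View pics/s9c.png

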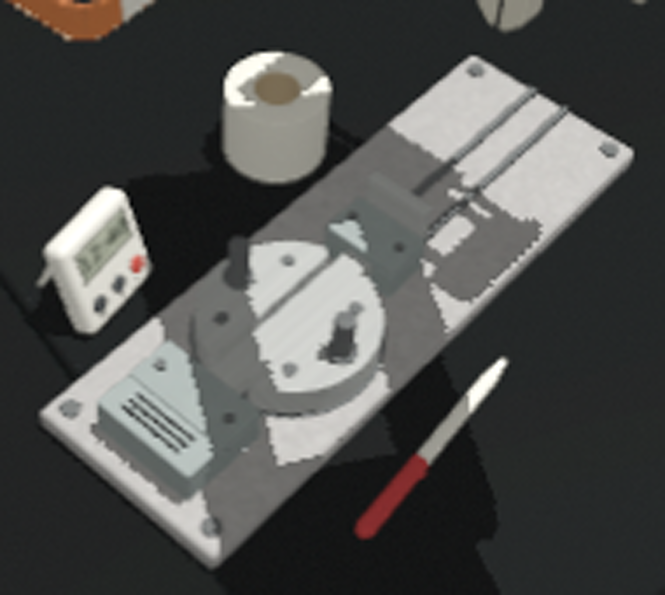

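Run:
```python
from h import *
p=dict(np.load("pics/w9.npz"))
print(w2loc(pl(p,(130+302/2,259/2),.058)),w2loc(pl(p,(130+430/2,259/2),.058)), "guide edge",w2loc(pl(p,(130+365/2,233/2),.039)))
print(robot.close_job())
```

```text
[-0.094567    0.01956154] [-0.09458904 -0.01928931] guide edge [-0.08704222  0.0005095 ]
the job is handed in; nothing more can be done
None
```

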